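# Tap-test the LED bulbs in the burn-in rack

## Task

Tap-test the bulbs in the burn-in rack for loose joints: first press the rack's rocker switch on, on its raised half with the red bar, then lightly tap the three white LED bulbs on top of their crowns with a fingertip, starting with the one nearest the switch and working along the row. Each bulb should just dip a little on its spring contacts and never be pushed right down or hit hard; the amber glass bulb among them must not be touched at all. Grip and lift nothing, leave the torch, tester, fuse and everything else on the shelf and bench where they are, and leave the rack switched on.

Things in the scene. Friction and masses are not known exactly. Their poses are not given: they have to be found in the camera images.
- rack: fixed burn-in rack of perforated aluminium, 500 mm long: a channel 110 mm wide with its top sheet 75 mm above the bench, four bulbs standing in a row on its centre line 90 mm apart, a white switch box (100 x 50 mm, 40 mm high) on top at the +y end, 140 mm from the nearest bulb, and a shelf 15 mm above the bench along the robot's side. Origin on the bench under the middle of the channel; x away from the robot, y along the row towards the switch
- rocker (a joint): tilt of the white rocker paddle of the switch, rad: 0 = off (half nearer the robot stands up), 0.2 = fully on (that half lies level, the far half stands up). It stays where it is left; about 3 N on the point below moves it
- rocker_press (a point): the spot to press to switch on: on the raised half of the rocker nearer the robot, beside its red bar, 18 mm from the rocker's pivot; the paddle is 56 mm long (along rack x) and 34 mm wide. The point moves with the paddle and sinks about 3.5 mm from off to on; then the pressed half lies level, 5.5 mm above the switch plate. Its axes are the rack's and tilt with the paddle
- pear_top (a point): white frosted pear-shaped LED bulb with a grey collar, 60 mm across, crown 88 mm above its holder. The point is the top of its crown. Axes as the rack's: x away from the robot across the rack, y along the row towards the switch, z up.
- golf_top (a point): white frosted small round LED bulb, 45 mm across, white collar, crown 60 mm above its holder. The point is the top of its crown. Axes as the rack's: x away from the robot across the rack, y along the row towards the switch, z up.
- candle_top (a point): white frosted candle-shaped LED bulb with a grey collar, 37 mm across, narrowing to a rounded tip 16 mm across, tip 85 mm above its holder. The point is the top of its crown. Axes as the rack's: x away from the robot across the rack, y along the row towards the switch, z up.
- amber_top (a point): clear amber glass filament bulb with a brass cap, 58 mm across, crown 85 mm above its holder; not to be touched. The point is the top of its crown. Axes as the rack's: x away from the robot across the rack, y along the row towards the switch, z up.
- pear_bulb (a joint): white pear-shaped bulb: how far this bulb is pushed down on the spring contacts of its holder, in m: 0 at rest, 0.006 right down on the stop; about 1.5 N per mm, springs back by itself
- pear_holder: black round bayonet lampholder, 50 mm across its foot, 35 mm high, fixed on the rack's top sheet; its origin is the centre of its underside. It carries the white pear-shaped bulb
- golf_bulb (a joint): white small round bulb: how far this bulb is pushed down on the spring contacts of its holder, in m: 0 at rest, 0.006 right down on the stop; about 1.5 N per mm, springs back by itself
- golf_holder: black round bayonet lampholder, 50 mm across its foot, 35 mm high, fixed on the rack's top sheet; its origin is the centre of its underside. It carries the white small round bulb
- candle_bulb (a joint): white candle-shaped bulb: how far this bulb is pushed down on the spring contacts of its holder, in m: 0 at rest, 0.006 right down on the stop; about 1.5 N per mm, springs back by itself
- candle_holder: black round bayonet lampholder, 50 mm across its foot, 35 mm high, fixed on the rack's top sheet; its origin is the centre of its underside. It carries the white candle-shaped bulb
- amber_bulb (a joint): amber glass bulb: how far this bulb is pushed down on the spring contacts of its holder, in m: 0 at rest, 0.006 right down on the stop; about 1.5 N per mm, springs back by itself
- amber_holder: black round bayonet lampholder, 50 mm across its foot, 35 mm high, fixed on the rack's top sheet; its origin is the centre of its underside. It carries the amber glass bulb
- torch: loose stainless steel torch standing on its head on the rack's shelf, 34 mm across, 125 mm high; origin at the centre of its underside
- tester: loose blue plastic tester lying on the rack's shelf, 62 x 120 x 33 mm with a black dial; origin at the centre of its underside
- fuse: loose grey screw-in fuse standing on the rack's shelf, 36 mm across, 49 mm high; origin at the centre of its underside
- tape: loose roll of yellow insulating tape lying on the bench, 68 mm across, 19 mm high; origin at the centre of its underside
- carton: loose cardboard bulb carton standing on the bench, 62 x 62 x 105 mm; origin at the centre of its underside
- screwdriver: loose green-handled screwdriver lying on the bench, 185 mm long, 25 mm thick; origin under the butt of its handle, the blade along its y

How it is judged (in metres and radians):
On the way, in this order (a step that is already met when the one before it is completed fails the run):
1. the rack's switch is pressed over to on (value of joint rocker above 0.15 rad), for 0.1 s.
2. the white bulb nearest the switch is tapped on its crown by the fingers, so that it dips at least 0.7 mm on its springs (((value of joint pear_bulb above 0.0007 m and contact force between the fingers and pear_holder above 0.3 N and y of each of golf_top, candle_top in the frame of pear_top below 0 m) or (value of joint golf_bulb above 0.0007 m and contact force between the fingers and golf_holder above 0.3 N and y of each of pear_top, candle_top in the frame of golf_top below 0 m) or (value of joint candle_bulb above 0.0007 m and contact force between the fingers and candle_holder above 0.3 N and y of each of pear_top, golf_top in the frame of candle_top below 0 m))), for 0.04 s.
3. the white bulb next along the row is tapped on its crown by the fingers, so that it dips at least 0.7 mm on its springs (((value of joint pear_bulb above 0.0007 m and contact force between the fingers and pear_holder above 0.3 N and y of golf_top in the frame of pear_top above 0 m and y of candle_top in the frame of pear_top below 0 m) or (value of joint pear_bulb above 0.0007 m and contact force between the fingers and pear_holder above 0.3 N and y of golf_top in the frame of pear_top below 0 m and y of candle_top in the frame of pear_top above 0 m) or (value of joint golf_bulb above 0.0007 m and contact force between the fingers and golf_holder above 0.3 N and y of pear_top in the frame of golf_top above 0 m and y of candle_top in the frame of golf_top below 0 m) or (value of joint golf_bulb above 0.0007 m and contact force between the fingers and golf_holder above 0.3 N and y of pear_top in the frame of golf_top below 0 m and y of candle_top in the frame of golf_top above 0 m) or (value of joint candle_bulb above 0.0007 m and contact force between the fingers and candle_holder above 0.3 N and y of pear_top in the frame of candle_top above 0 m and y of golf_top in the frame of candle_top below 0 m) or (value of joint candle_bulb above 0.0007 m and contact force between the fingers and candle_holder above 0.3 N and y of pear_top in the frame of candle_top below 0 m and y of golf_top in the frame of candle_top above 0 m))), for 0.04 s.
4. the white bulb farthest from the switch is tapped on its crown by the fingers, so that it dips at least 0.7 mm on its springs (((value of joint pear_bulb above 0.0007 m and contact force between the fingers and pear_holder above 0.3 N and y of each of golf_top, candle_top in the frame of pear_top above 0 m) or (value of joint golf_bulb above 0.0007 m and contact force between the fingers and golf_holder above 0.3 N and y of each of pear_top, candle_top in the frame of golf_top above 0 m) or (value of joint candle_bulb above 0.0007 m and contact force between the fingers and candle_holder above 0.3 N and y of each of pear_top, golf_top in the frame of candle_top above 0 m))), for 0.04 s.
At the end, for the whole second after the job is handed in: The rocker is on (over 0.15 rad), all bulbs have sprung back up (within 0.8 mm), and the torch, tester, fuse, tape, carton and screwdriver stand within 10 mm of where they were (value of joint rocker above 0.15 rad and value of joint each of pear_bulb, golf_bulb, candle_bulb, amber_bulb below 0.0008 m and distance of each of torch, tester, fuse, tape, carton, screwdriver from where it was at the start of the episode below 0.01 m); the robot touches nothing.
It fails at once if a bulb or holder is touched while the switch is still off (value of joint rocker below 0.14 rad and (contact force between the fingers and pear_holder above 0.5 N or contact force between the fingers and golf_holder above 0.5 N or contact force between the fingers and candle_holder above 0.5 N or contact force between the fingers and amber_holder above 0.5 N)).
It fails at once if the amber glass bulb or its holder is touched (contact force between any of the fingers, the arm and amber_holder above 0.3 N).
It fails at once if a white bulb is pushed right down to its stop (over 5.5 mm), or hit, shoved or squeezed with more than 15 N (value of joint any of pear_bulb, golf_bulb, candle_bulb above 0.0055 m or contact force between any of the fingers, the arm and pear_holder above 15 N or contact force between any of the fingers, the arm and golf_holder above 15 N or contact force between any of the fingers, the arm and candle_holder above 15 N).
It fails at once if a bulb is pulled upwards by more than 1.2 mm (value of joint any of pear_bulb, golf_bulb, candle_bulb, amber_bulb below -0.0012 m).
It fails at once if something lying on the shelf or bench is shifted or lifted by more than 10 mm (distance of any of torch, tester, fuse, tape, carton, screwdriver from where it was at the start of the episode above 0.01 m).
It also fails if it takes over 45 s, if anything falls off the work surface, if the arm or the gripper's body presses on something with over 40 N, if the wrist force passes 120 N, or if a joint passes its speed limit or range.

## Robot

A 6-joint arm with a two-finger parallel gripper is mounted at the origin on the work surface. World frame = base frame: x ahead of the robot, y to its left, z up, the work surface at z = 0. Lengths are in m, angles in degrees, forces in N, time in s.
With the tool pointing down it reaches from about 0.4 to 0.825 m from the base axis. Payload 7 kg.
Tool frame: the origin (TCP) lies midway between the tips of the shut fingers; the grasp point (between the pads) lies 19 mm behind it (r.grasp_offset is the distance from the TCP to the grasp point, in m); z points along the fingers, x is the direction in which the jaws open and shut, and the axes are right-handed (so a half turn about z gives the same grasp; the last joint's range is limited). The gripper opens to 88 mm and grips with 3 to 60 N. Pads are 19 mm wide; open, the fingers measure 130 mm over their backs; the gripper's body (78 mm by 193 mm) begins 47 mm behind the grasp point.
Start: joints at [-58.551, 20.546, 0.682, 0, -70.136, -16.507], TCP at [0.174, -0.652, 0.227] pointing down, gripper open.
Joint ranges: [-176.03, 176.03], [-82.01, 121.73], [-58.28, 71.71], [-173.87, 95.51], [-174.79, -0.11], [-173.66, 173.66]. Speed limits (degrees/s): [136.94, 136.94, 172.46, 180, 180, 180].

## Interface

Orientations are given as [roll, pitch, yaw] about the fixed x, y, z axes, in that order (R = Rz(yaw) Ry(pitch) Rx(roll)).
In Python, from plant import r gives the robot as it stands.
- The arm moves only by the tool step_arm, never from a script. Its argument "deltas" is a list of rows, each a list of 7 numbers: the turn, a rotation vector about the tool's x, y, z in rad, then the shift along the tool's x, y, z in mm, then the opening, from -1 (shut) to 1 (fully open), so that 0 is half open. In form: [[ax, ay, az, x, y, z, grip], ...]. A call has 1 to 10 rows; each row shifts and turns the pose as measured when the row begins, along the tool's axes as they then stand; what a row does not reach is not made up. A row lasts 1/10 s, in which the tool goes at most 50 mm and 8.59 degrees, less where a joint would pass 70% of its speed; a pose out of reach is approached as far as the arm can. A call with a gripper value outside its range is refused whole. The fingers move at their own pace and stop on an object; "squeeze" is the grip in N (left out, the last holds). Time passes only in rows, so rows that do not move let the fingers close. It gives the time, the measured TCP pose, the force and the opening at its end, in the units of the state.
- r.get_state(): the state, without advancing time (a new reading comes with each control period).
- r.capture(name): name is "scene" or "top" or "wrist"; returns the picture (400x640x3 uint8, red, green, blue); there is no depth.
- r.camera_info(name): a dict with "vertical_fov" (degrees; the focal length in pixels is half the picture's height over the tangent of half this angle, whatever the lens; pixels are square), "cx", "cy" (the principal point, pixels), "k1" (the pictures are not rectified: a ray, as slopes to the right and down, at radius r is drawn at 1 + k1 r^2 times it, then the intrinsics apply), "view" (4x4, takes a point from world to camera coordinates). Camera axes: x right, y down, z forward; pixel columns grow to the right and rows downward; lengths in m; the calibration is good to about 2 mm. A picture is of the moment at which its call begins: read the wrist's pose just before it. camera_info takes no time and is no camera call; for the wrist camera it gives the pose at the moment of the call.
- r.close_job(): hands the job in, once; it reports no verdict.
The state is a dict: "time_s": time; "joints": joint angles; "qd": joint speeds; "joint_torque": joint torques, N m; "tcp_pos": TCP position; "eef_rot": TCP orientation; "contact_force": force on the tool from outside, world axes, zero at the start; "moment": the same for the moment, N m; "gripper_width": finger opening in m.
Only numpy, scipy, OpenCV 4.12 (cv2) and the standard library are available. Lean on these libraries where they do the work, as an engineer would, in place of code of your own. Each camera call takes 0.05 s, during which the arm holds its last target.

## Working session

There is one attempt and no reset: what is moved stays moved. The work goes in short steps, Python scripts to look and compute and a tool call to move; the robot and the scene stay as the last step left them, time stands still between calls to the robot, and variables do not carry over. Pictures are saved under pics/ and viewed, and the job is handed in when it is done.

Besides the shell and the picture viewer there is one more tool, called after ">>>" as name([rows], argument=value, ...), one row to a line, values as JSON. step_arm: Moves the arm, as the interface text tells. Its arguments: {"type":"object","properties":{"deltas":{"type":"array","items":{"type":"array","items":{"type":"number"}}},"squeeze":{"type":"number"}},"required":["deltas"]}

```bash
mkdir -p pics; python3 - <<'E'
from plant import r
import cv2
s=r.get_state();print(s)
for n in ("scene","top","wrist"):
    i=r.camera_info(n);print(n,i)
    cv2.imwrite(f"pics/{n}0.png",r.capture(n)[:,:,::-1])
E
```

```text
{'time_s': 0.0, 'joints': array([-5.85508540e+01,  2.05927845e+01,  6.34008811e-01, -1.95999474e-02,
       -7.01370562e+01, -1.65056501e+01]), 'qd': array([-0.09073653, -0.08747535, -0.09411983, -0.00017378,  0.0591586 ,
       -0.06809745]), 'joint_torque': array([-9.02587344e-04, -5.82722139e+01,  2.93054849e+01,  6.99767634e+00,
        6.89112276e-03, -1.49005054e-04]), 'tcp_pos': array([ 0.17388763, -0.65170678,  0.22561089]), 'eef_rot': array([-1.79990436e+02, -9.71179794e-02,  1.04936813e+02]), 'contact_force': array([ 0.36678694, -0.33547967, -0.7866222 ]), 'moment': array([-0.04097102,  0.01247603,  0.02962963]), 'gripper_width': 0.08733610105628592}
scene {'vertical_fov': 53.644087799283554, 'cx': 326.3944689310837, 'cy': 209.0250810141742, 'k1': 0.0018603639665194195, 'view': array([[-0.14145791,  0.98985378,  0.01338505,  0.05475466],
       [ 0.85240865,  0.12866896, -0.50679758, -0.38072071],
       [-0.50337774, -0.060281  , -0.86196116,  1.43726765],
       [ 0.        ,  0.        ,  0.        ,  1.        ]])}
top {'vertical_fov': 45.47287241322381, 'cx': 308.93003053670157, 'cy': 194.67677454150368, 'k1': -0.07905045585920822, 'view': array([[ 0.00918126, -0.99988716, -0.01188977,  0.00680439],
       [-0.9861448 , -0.00708429, -0.16573549,  0.54519392],
       [ 0.16563256,  0.01324669, -0.98609857,  1.61808669],
       [ 0.        ,  0.        ,  0.        ,  1.        ]])}
wrist {'vertical_fov': 61.82343643044359, 'cx': 322.07760871352355, 'cy': 200.8282384851413, 'k1': -0.06107126549405209, 'view': array([[-2.57751457e-01,  9.66210945e-01,  7.71962543e-04,
         6.74256966e-01],
       [ 9.18501406e-01,  2.44776098e-01,  3.10547627e-01,
        -3.87445088e-02],
       [ 2.99865558e-01,  8.07531520e-02, -9.50557508e-01,
         3.92088964e-01],
       [ 0.00000000e+00,  0.00000000e+00,  0.00000000e+00,
         1.00000000e+00]])}
```

View pics/scene0.png

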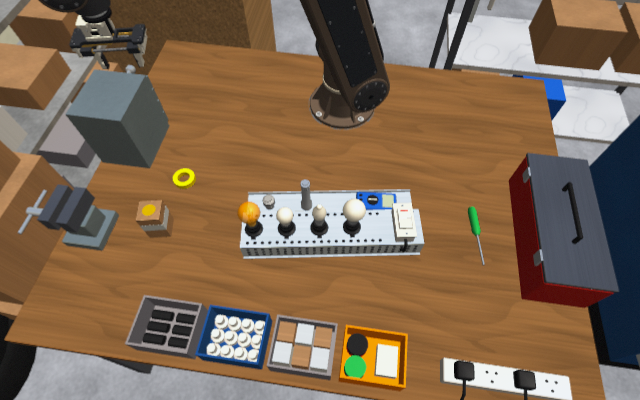

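View pics/top0.png

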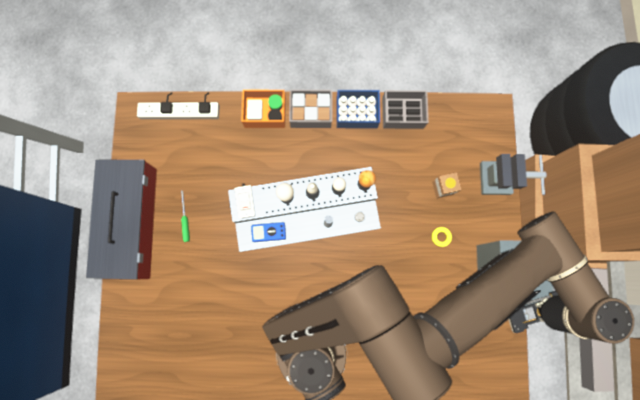

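The row from the switch runs pear, candle, golf, amber. In the scene picture they are at about (353,211), (319,212), (285,215) and (249,212), with the switch at about (404,218). I'll enlarge both views.

```bash
python3 - <<'E'
import cv2
a=cv2.imread("pics/scene0.png")[175:265,235:430];cv2.imwrite("pics/s1.png",cv2.resize(a,None,fx=4,fy=4,interpolation=cv2.INTER_CUBIC))
a=cv2.imread("pics/top0.png")[160:255,225:385];cv2.imwrite("pics/t1.png",cv2.resize(a,None,fx=5,fy=5,interpolation=cv2.INTER_CUBIC))
E
```

```text
(no output)
```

View pics/s1.png

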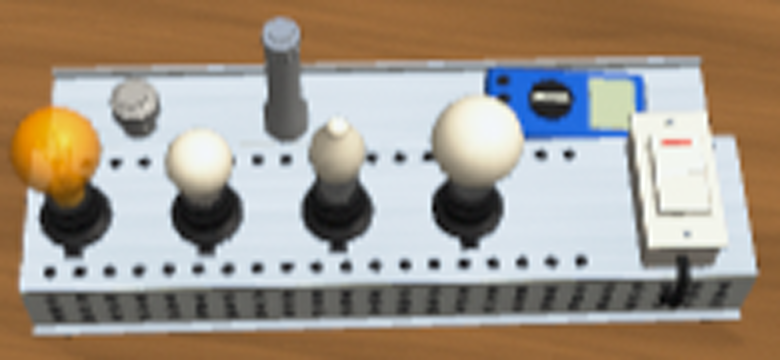

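View pics/t1.png

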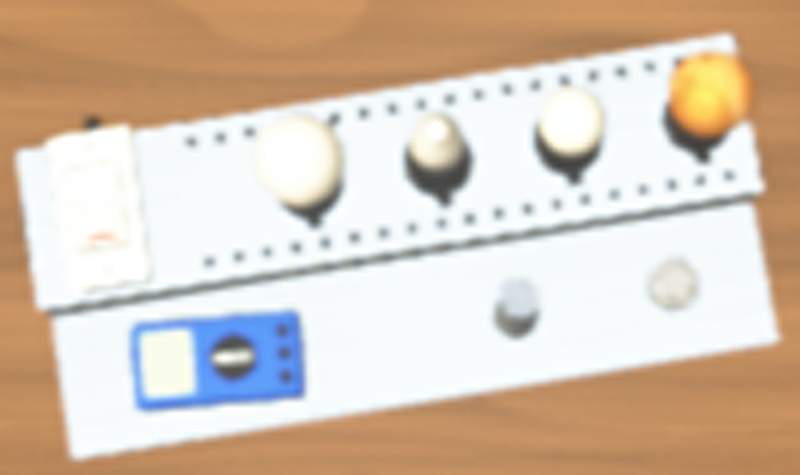

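```bash
cat > h.py <<'E'
import numpy as np,cv2
from plant import r
def ray(n,uv,info=None):
    i=info or r.camera_info(n); f=200/np.tan(np.radians(i["vertical_fov"]/2))
    d=np.array([(uv[0]-i["cx"])/f,(uv[1]-i["cy"])/f]); u=d.copy()
    for _ in range(30): u=d/(1+i["k1"]*(u@u))
    V=np.array(i["view"]);R=V[:3,:3];c=-R.T@V[:3,3];v=R.T@np.r_[u,1];return c,v/np.linalg.norm(v)
def onz(n,uv,z,info=None):
    c,v=ray(n,uv,info);return c+v*(z-c[2])/v[2]
def tri(a,b):
    A=[];B=[];M=np.zeros((3,3));q=np.zeros(3)
    for c,v in (a,b):
        P=np.eye(3)-np.outer(v,v);M+=P;q+=P@c
    p=np.linalg.solve(M,q);return p,[np.linalg.norm((np.eye(3)-np.outer(v,v))@(p-c)) for c,v in (a,b)]
def proj(n,p,info=None):
    i=info or r.camera_info(n); f=200/np.tan(np.radians(i["vertical_fov"]/2))
    q=(np.array(i["view"])@np.r_[p,1])[:3];u=q[:2]/q[2];u=u*(1+i["k1"]*(u@u));return u*f+[i["cx"],i["cy"]]
E
python3 - <<'E'
from h import *
S=lambda x,y:((x+.5)/4-.5+235,(y+.5)/4-.5+175)
T=lambda x,y:((x+.5)/5-.5+225,(y+.5)/5-.5+160)
P={}
for n,s,t in (("pear",(478,140),(299,162)),("golf",(199,162),(571,122)),("candle tip",(337,126),(438,128)),("amber",(56,150),(710,95)),("torch top",(282,34),(520,297)),("fuse",(134,100),(674,284)),("redbar",(677,142),(102,237))):
    p,e=tri(ray("scene",S(*s)),ray("top",T(*t)));P[n]=p;print(n,p.round(4),np.round(e,4))
print("rackang",np.degrees(np.arctan2(*(P["pear"]-P["amber"])[:2])),np.linalg.norm((P["pear"]-P["amber"])[:2]))
# top sheet corners z=.075 from top view
for c in ((17,150),(733,34),(762,188)): print(onz("top",T(*c),.075).round(4))
E
```

```text
pear [0.5331 0.09   0.1654] [0.0009 0.0009]
golf [ 0.5647 -0.0877  0.1448] [0.0002 0.0002]
candle tip [5.513e-01 5.000e-04 1.906e-01] [0.0013 0.0013]
amber [ 0.5796 -0.177   0.163 ] [0.0005 0.0005]
torch top [ 0.4499 -0.0538  0.1339] [0.0012 0.0012]
fuse [ 0.4694 -0.163   0.0515] [0.0005 0.0005]
redbar [0.4892 0.2235 0.1227] [0.0015 0.0015]
rackang -9.875305522132305 0.27100686742060703
[0.5559 0.2898 0.075 ]
[ 0.6409 -0.2035  0.075 ]
[ 0.5331 -0.222   0.075 ]
```

View pics/wrist0.png

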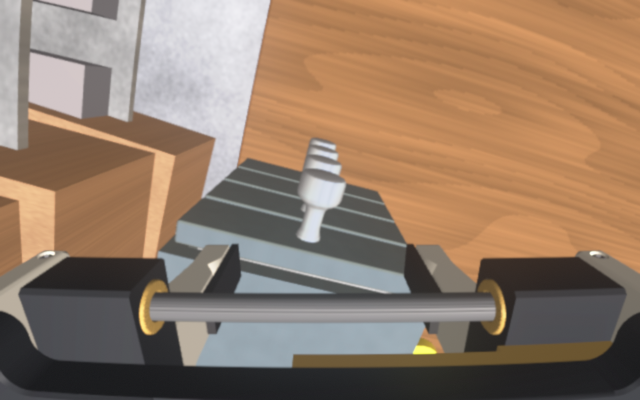

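The measurements hold up: pear to golf is 180 mm, the row is yawed about 9.9°, and the crowns come out near 0.198, 0.195 and 0.170 m. I'll raise the arm and shut the gripper first.

>>> step_arm([
  [0,0,0,0,0,-40,-1],
  [0,0,0,0,0,-40,-1],
  [0,0,0,0,0,-40,-1],
  [0,0,-0.14,0,0,-30,-1],
  [0,0,-0.14,0,0,0,-1],
  [0,0,-0.14,0,0,0,-1],
], squeeze=10)

```text
time_s: 0.75
tcp_pos: [0.1734, -0.6508, 0.3782]
eef_rot: [179.9, -0.5, 129.7]
contact_force: [-0.5, -0.0, -0.5]
gripper_width: 0.0451
```

```bash
cat >> h.py <<'E'
from scipy.spatial.transform import Rotation as Ro
def todo(t,yaw=-170.1):
    s=r.get_state();R=Ro.from_euler("xyz",s["eef_rot"],degrees=True);G=Ro.from_euler("xyz",[180,0,yaw],degrees=True)
    print("t",round(s["time_s"],2),"tcp",s["tcp_pos"].round(4),"rot",s["eef_rot"].round(2),"F",s["contact_force"].round(2),"w",round(s["gripper_width"],4))
    print("turn",(R.inv()*G).as_rotvec().round(4),"shift mm",(R.inv().apply(np.array(t)-s["tcp_pos"])*1000).round(2),"j",s["joints"].round(1))
E
python3 -c "
from h import *
todo((.489,.2245,.35))"
```

```text
t 0.75 tcp [ 0.1734 -0.6508  0.3782] rot [179.86  -0.46 129.66] F [-0.51 -0.04 -0.49] w 0.0451
turn [ 0.0065 -0.006  -1.0513] shift mm [472.17 801.51  33.97] j [-58.6  18.   16.2  -0.1 -88.7   8.2]
```

>>> step_arm([
  [0,0,0,13,40,0,-1],
  [0,0,0,13,40,0,-1],
  [0,0,0,13,40,0,-1],
  [0,0,0,13,40,0,-1],
  [0,0,0,13,40,0,-1],
  [0,0,0,13,40,0,-1],
  [0,0,0,13,40,0,-1],
  [0,0,0,13,40,0,-1],
  [0,0,0,13,40,0,-1],
  [0,0,0,13,40,0,-1],
])

```text
time_s: 1.75
tcp_pos: [0.4002, -0.2841, 0.3762]
eef_rot: [179.8, -0.8, 129.6]
contact_force: [1.4, -1.4, -0.1]
gripper_width: 0.0006
```

>>> step_arm([
  [0,0,-0.14,0,0,0,-1],
  [0,0,-0.14,0,0,0,-1],
  [0,0,-0.14,0,0,0,-1],
  [0,0,-0.14,0,0,0,-1],
  [0,0,-0.14,0,0,0,-1],
  [0,0,-0.14,0,0,0,-1],
  [0,0,-0.14,0,0,0,-1],
])

```text
time_s: 2.45
tcp_pos: [0.4026, -0.2773, 0.3752]
eef_rot: [179.1, -0.3, -171.8]
contact_force: [0.7, 0.2, 0.1]
gripper_width: 0.0004
```

```bash
python3 -c "
from h import *
todo((.42,.01,.36))"
```

```text
t 2.45 tcp [ 0.4026 -0.2773  0.3752] rot [ 179.08   -0.29 -171.78] F [0.65 0.16 0.07] w 0.0004
turn [ 0.0162 -0.0048 -0.0293] shift mm [-58.43 281.6   19.42] j [-12.1  -0.5  -6.1  -0.8 -85.1  20.4]
```

>>> step_arm([
  [0.016,-0.005,-0.03,-30,40,0,-1],
  [0,0,0,-30,40,0,-1],
  [0,0,0,-30,40,0,-1],
  [0,0,0,-15,40,0,-1],
  [0,0,0,0,0,0,-1],
  [0,0,0,0,0,0,-1],
])

```text
time_s: 3.05
tcp_pos: [0.4796, -0.0974, 0.374]
eef_rot: [180.0, -0.1, -169.8]
contact_force: [0.4, -1.1, 0.2]
gripper_width: 0.0004
```

```bash
python3 - <<'E'
from h import *
import pickle
todo((.489,.2245,.35))
i=r.camera_info("wrist");im=r.capture("wrist")
pickle.dump(i,open("w1.pkl","wb"));cv2.imwrite("pics/w1.png",im[:,:,::-1])
for n,p in dict(pear=(.533,.09,.168),candle=(.5485,.0013,.195),golf=(.564,-.0873,.1475),press=(.4913,.2249,.124)).items():print(n,proj("wrist",p,i))
E
```

```text
t 3.05 tcp [ 0.4796 -0.0974  0.374 ] rot [ 1.7999e+02 -1.2000e-01 -1.6983e+02] F [ 0.35 -1.05  0.24] w 0.0004
turn [ 0.0002 -0.0022  0.0047] shift mm [-66.11 315.16  23.9 ] j [ 11.6  -0.9  -6.9  -0.  -84.1  -1.4]
pear [255.10577675 304.59122277]
candle [245.60354513 251.19441039]
golf [249.12705413 163.57378521]
press [277.67774779 363.32023576]
```

View pics/w1.png

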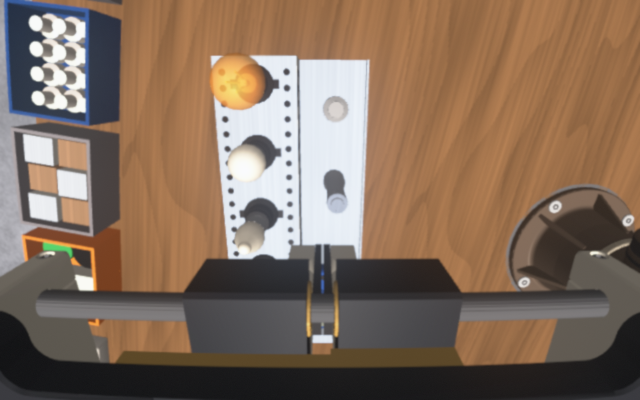

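>>> step_arm([
  [0,0,0,-10,45,0,-1],
  [0,0,0,-10,45,0,-1],
  [0,0,0,-10,45,0,-1],
  [0,0,0,-10,45,0,-1],
  [0,0,0,0,30,0,-1],
  [0,0,0,0,0,0,-1],
  [0,0,0,0,0,0,-1],
])

```text
time_s: 3.8
tcp_pos: [0.4831, 0.1137, 0.3736]
eef_rot: [-180.0, -0.1, -170.8]
contact_force: [0.2, -0.5, -0.4]
gripper_width: 0.0005
```

```bash
python3 - <<'E'
from h import *
import pickle
todo((.489,.2245,.35))
i=r.camera_info("wrist");im=r.capture("wrist")
pickle.dump(i,open("w2.pkl","wb"));cv2.imwrite("pics/w2.png",im[:,:,::-1])
for n,p in dict(pear=(.533,.09,.168),candle=(.5485,.0013,.195),golf=(.564,-.0873,.1475),press=(.4913,.2249,.124)).items():print(n,proj("wrist",p,i))
E
```

```text
t 3.8 tcp [0.4831 0.1137 0.3736] rot [-1.7996e+02 -1.5000e-01 -1.7082e+02] F [ 0.16 -0.54 -0.39] w 0.0005
turn [-0.0008 -0.0026 -0.0126] shift mm [-23.56 108.41  23.45] j [ 36.   -0.2  -6.2  -0.  -84.1 -26.8]
pear [279.57360672 143.67190401]
candle [271.61699349  52.16802572]
golf [273.98742486 -36.10612116]
press [302.14799721 243.36351789]
```

View pics/w2.png

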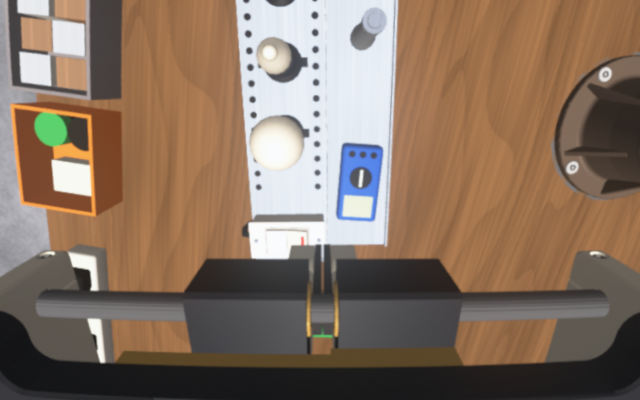

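>>> step_arm([
  [0,0,0,-5,45,0,-1],
  [0,0,0,-5,45,0,-1],
  [0,0,0,0,45,0,-1],
  [0,0,0,0,0,0,-1],
  [0,0,0,0,0,0,-1],
])

```text
time_s: 4.35
tcp_pos: [0.4743, 0.2442, 0.3743]
eef_rot: [-179.9, -0.1, -171.6]
contact_force: [0.3, -1.0, -0.9]
gripper_width: 0.0003
```

```bash
python3 - <<'E'
from h import *
import pickle
todo((.489,.2245,.35))
i=r.camera_info("wrist");im=r.capture("wrist")
pickle.dump(i,open("w3.pkl","wb"));cv2.imwrite("pics/w3.png",im[:,:,::-1])
for n,p in dict(pear=(.533,.09,.168),candle=(.5485,.0013,.195),golf=(.564,-.0873,.1475),press=(.4913,.2249,.124)).items():print(n,proj("wrist",p,i))
E
```

```text
t 4.35 tcp [0.4743 0.2442 0.3743] rot [-1.7994e+02 -6.0000e-02 -1.7163e+02] F [ 0.32 -0.96 -0.89] w 0.0003
turn [-0.001  -0.001  -0.0267] shift mm [-11.65 -21.64  24.28] j [ 48.3   3.5  -2.3   0.  -84.3 -39.9]
pear [285.59457305  12.86622812]
candle [ 277.29074468 -105.61753034]
golf [ 279.14670559 -180.0105451 ]
press [310.23303877 146.35796705]
```

View pics/w3.png

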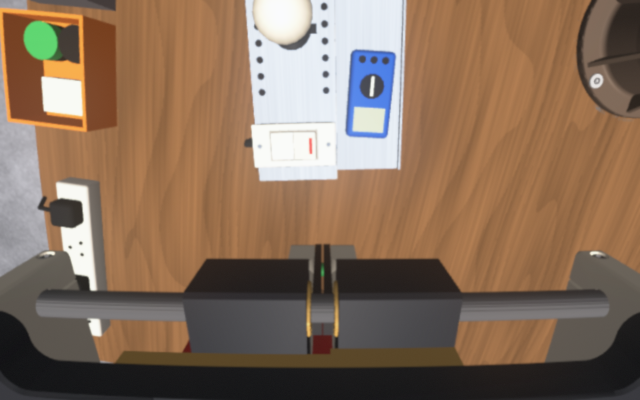

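The wrist view agrees: the red bar is at (310,146), where I predicted (310,146). The pear and candle are within about 1.5 mm of prediction. Next I'll go down over the rocker.

>>> step_arm([
  [0,0,-0.027,-12,-22,30,-1],
  [0,0,0,0,0,45,-1],
  [0,0,0,0,0,45,-1],
  [0,0,0,0,0,45,-1],
  [0,0,0,0,0,30,-1],
  [0,0,0,0,0,20,-1],
  [0,0,0,0,0,0,-1],
  [0,0,0,0,0,0,-1],
])

```text
time_s: 5.2
tcp_pos: [0.4953, 0.2096, 0.1567]
eef_rot: [179.9, 0.4, -171.0]
contact_force: [0.1, -0.9, 0.7]
gripper_width: 0.0009
```

```bash
python3 - <<'E'
from h import *
todo((.489,.2245,.1205))
cv2.imwrite("pics/p1.png",cv2.resize(r.capture("scene")[140:270,230:440,::-1],None,fx=3.5,fy=3.5))
E
```

```text
t 5.2 tcp [0.4953 0.2096 0.1567] rot [ 179.89    0.39 -170.99] F [ 0.07 -0.87  0.68] w 0.0009
turn [ 0.0019  0.0069 -0.0156] shift mm [ 4.11 15.6  36.25] j [ 43.9  10.8 -22.7   0.2 -56.2 -35. ]
```

View pics/p1.png

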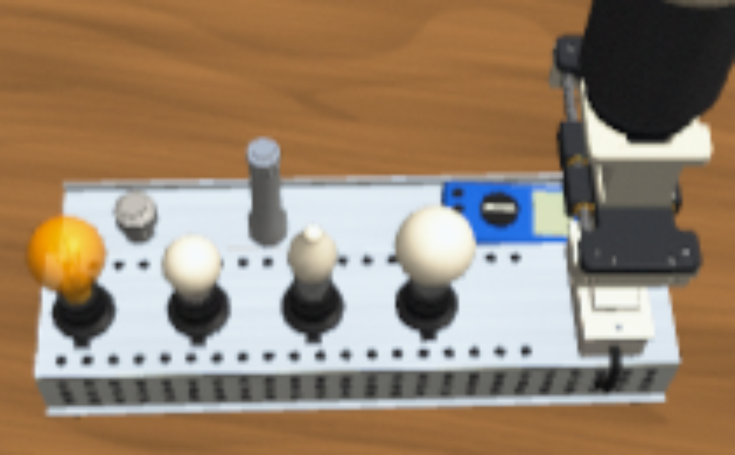

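>>> step_arm([
  [0.002,0.007,-0.015,4,15,0,-1],
  [0,0,0,0,0,10,-1],
  [0,0,0,0,0,0,-1],
  [0,0,0,0,0,0,-1],
])

```text
time_s: 5.65
tcp_pos: [0.4909, 0.2261, 0.1513]
eef_rot: [179.8, 0.4, -170.1]
contact_force: [1.1, 1.0, 0.4]
gripper_width: 0.0002
```

```bash
python3 - <<'E'
from h import *
todo((.489,.2245,.1205))
E
```

```text
t 5.65 tcp [0.4909 0.2261 0.1513] rot [ 179.76    0.38 -170.1 ] F [1.07 1.01 0.43] w 0.0002
turn [0.0042 0.0066 0.0001] shift mm [ 2.37 -1.41 30.78] j [ 45.5  11.3 -22.7   0.  -55.5 -35.6]
```

>>> step_arm([
  [0.004,0.007,0,2,-1,10,-1],
  [0,0,0,0,0,8,-1],
  [0,0,0,0,0,5,-1],
  [0,0,0,0,0,2,-1],
  [0,0,0,0,0,0,-1],
])

```text
time_s: 6.15
tcp_pos: [0.4889, 0.2249, 0.1245]
eef_rot: [180.0, -0.0, -170.1]
contact_force: [-0.9, 0.2, 1.3]
gripper_width: 0.0002
```

>>> step_arm([
  [0,0,0,0,0,3,-1],
  [0,0,0,0,0,3,-1],
  [0,0,0,0,0,2,-1],
])

```text
time_s: 6.45
tcp_pos: [0.489, 0.225, 0.1203]
eef_rot: [-180.0, 0.0, -170.0]
contact_force: [-13.6, -0.9, 26.7]
gripper_width: 0.0006
```

```bash
python3 - <<'E'
from h import *
todo((.489,.2245,.1205))
E
```

```text
t 6.45 tcp [0.489  0.225  0.1203] rot [-1.7998e+02  3.0000e-02 -1.6998e+02] F [-13.62  -0.94  26.73] w 0.0006
turn [-0.0004  0.0005  0.002 ] shift mm [ 0.09 -0.44 -0.24] j [ 45.6  13.3 -24.9   0.  -51.9 -35.6]
```

>>> step_arm([
  [0,0,0,0,0,0,-1],
  [0,0,0,0,0,-10,-1],
  [0,0,0,0,0,-20,-1],
  [0,0,0,0,0,-40,-1],
  [0,0,0,0,0,-40,-1],
  [0,0,0,0,0,-40,-1],
  [0,0,0,0,45,-10,-1],
  [0,0,0,0,45,0,-1],
  [0,0,0,0,0,0,-1],
  [0,0,0,0,0,0,-1],
])

```text
time_s: 7.45
tcp_pos: [0.474, 0.3153, 0.2928]
eef_rot: [179.8, 0.3, -170.1]
contact_force: [-0.1, -0.5, -0.6]
gripper_width: 0.0003
```

```bash
python3 - <<'E'
from h import *
todo((.533,.09,.26))
i=r.camera_info("wrist");im=r.capture("wrist")
a=cv2.resize(im[60:260,200:420,::-1],None,fx=2.8,fy=2.8,interpolation=cv2.INTER_CUBIC)
s=cv2.resize(r.capture("scene")[170:270,330:440,::-1],None,fx=5.6,fy=5.6,interpolation=cv2.INTER_CUBIC)
cv2.imwrite("pics/on.png",a);cv2.imwrite("pics/on2.png",s)
E
```

```text
t 7.45 tcp [0.474  0.3153 0.2928] rot [ 179.85    0.33 -170.14] F [-0.1  -0.46 -0.61] w 0.0003
turn [ 0.0026  0.0057 -0.0007] shift mm [ -19.38 -232.14   32.33] j [ 53.4   8.3  -7.2   0.1 -74.2 -43.6]
```

View pics/on.png

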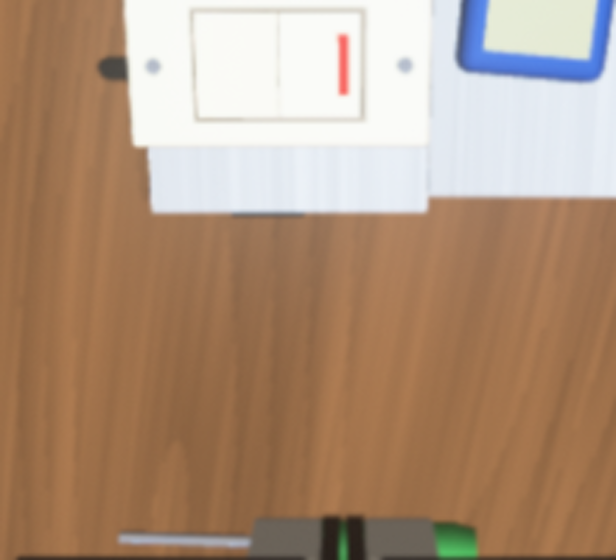

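View pics/on2.png

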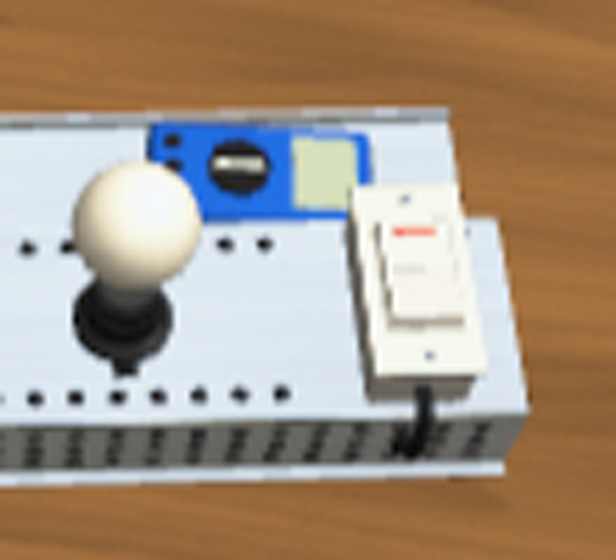

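The rocker is on: its far edge now stands up with a shadow beneath it, and the near half with the bar lies level. Next I'll move above the pear and refine the crown positions from the wrist pictures.

>>> step_arm([
  [0.002,0.005,0,-4,-46,0,-1],
  [0,0,0,-4,-46,0,-1],
  [0,0,0,-4,-46,0,-1],
  [0,0,0,-4,-46,0,-1],
  [0,0,0,-4,-46,0,-1],
  [0,0,0,0,0,0,-1],
  [0,0,0,0,0,0,-1],
])

```text
time_s: 8.25
tcp_pos: [0.5329, 0.0766, 0.2906]
eef_rot: [-179.9, -0.2, -170.5]
contact_force: [-0.5, 0.1, 0.0]
gripper_width: 0.0008
```

```bash
python3 - <<'E'
from h import *
import pickle
w1=pickle.load(open("w1.pkl","rb"));w2=pickle.load(open("w2.pkl","rb"))
im1=cv2.imread("pics/w1.png");im2=cv2.imread("pics/w2.png")
def circ(im,x0,y0,x1,y1):
    h=cv2.cvtColor(im,cv2.COLOR_BGR2HSV)[y0:y1,x0:x1];m=cv2.inRange(h,(8,12,150),(35,110,255))
    c=max(cv2.findContours(m,cv2.RETR_EXTERNAL,cv2.CHAIN_APPROX_NONE)[0],key=cv2.contourArea)
    (x,y),R=cv2.minEnclosingCircle(c);return (x+x0,y+y0),R
for n,im,w,b,z in (("pear",im2,w2,(246,108,312,176),.168),("golf",im1,w1,(222,138,275,186),.1475)):
    uv,R=circ(im,*b);print(n,uv,R,onz("wrist",uv,z,w).round(4))
print("candle",onz("wrist",(270.5,50.5),.193,w2).round(4),onz("wrist",(242,249),.193,w1).round(4))
todo((.533,.09,.21))
E
```

```text
pear (276.0526313781738, 142.97368240356445) 27.261083602905273 [0.5369 0.0898 0.168 ]
golf (245.86702919006348, 163.30248832702637) 19.007104873657227 [ 0.5678 -0.087   0.1475]
candle [ 5.50e-01 -2.00e-04  1.93e-01] [5.531e-01 4.000e-04 1.930e-01]
t 8.25 tcp [0.5329 0.0766 0.2906] rot [-179.87   -0.21 -170.46] F [-0.48  0.1   0.02] w 0.0008
turn [-0.0023 -0.0036 -0.0063] shift mm [-2.63 13.37 80.61] j [ 29.1   5.6 -10.5   0.1 -74.1 -19.6]
```

>>> step_arm([
  [-0.002,-0.004,-0.006,-4,13,30,-1],
  [0,0,0,0,0,25,-1],
  [0,0,0,0,0,15,-1],
  [0,0,0,0,0,0,-1],
  [0,0,0,0,0,0,-1],
])

```text
time_s: 8.75
tcp_pos: [0.5341, 0.0906, 0.2195]
eef_rot: [-180.0, 0.1, -170.1]
contact_force: [0.2, 0.1, -0.1]
gripper_width: 0.0002
```

```bash
python3 - <<'E'
from h import *
todo((.535,.09,.198))
E
```

```text
t 8.75 tcp [0.5341 0.0906 0.2195] rot [-1.7999e+02  1.1000e-01 -1.7014e+02] F [ 0.18  0.08 -0.14] w 0.0002
turn [-0.0001  0.002  -0.0008] shift mm [-0.73 -0.71 21.52] j [ 30.4   8.2 -16.9   0.1 -64.8 -20.6]
```

>>> step_arm([
  [0,0,0,0,0,8,-1],
  [0,0,0,0,0,5,-1],
  [0,0,0,0,0,3,-1],
  [0,0,0,0,0,0,-1],
  [0,0,0,0,0,0,-1],
])

```text
time_s: 9.25
tcp_pos: [0.5352, 0.0917, 0.2049]
eef_rot: [180.0, 0.3, -170.1]
contact_force: [-0.4, 0.3, -0.1]
gripper_width: 0.0
```

>>> step_arm([
  [0,0,0,0,0,1.5,-1],
  [0,0,0,0,0,1.5,-1],
  [0,0,0,0,0,0,-1],
])

```text
time_s: 9.55
tcp_pos: [0.5355, 0.0917, 0.2021]
eef_rot: [179.9, 0.4, -170.1]
contact_force: [-0.3, 0.4, -0.6]
gripper_width: 0.0003
```

>>> step_arm([
  [0,0,0,0,-1,2,-1],
  [0,0,0,0,0,2,-1],
  [0,0,0,0,0,0,-1],
])

```text
time_s: 9.85
tcp_pos: [0.5359, 0.0907, 0.198]
eef_rot: [179.9, 0.4, -170.1]
contact_force: [-0.7, 0.5, 0.2]
gripper_width: 0.0003
```

>>> step_arm([
  [0,0,0,0,0,1,-1],
  [0,0,0,0,0,0,-1],
])

```text
time_s: 10.05
tcp_pos: [0.536, 0.0907, 0.1971]
eef_rot: [179.9, 0.4, -170.1]
contact_force: [-0.5, -0.7, 1.9]
gripper_width: 0.0007
```

>>> step_arm([
  [0,0,0,0,0,1.2,-1],
  [0,0,0,0,0,0,-1],
])

```text
time_s: 10.25
tcp_pos: [0.536, 0.0907, 0.1963]
eef_rot: [179.9, 0.4, -170.1]
contact_force: [-1.0, -0.3, 3.5]
gripper_width: 0.0003
```

>>> step_arm([
  [0,0,0,0,0,0.5,-1],
  [0,0,0,0,0,0,-1],
])

```text
time_s: 10.45
tcp_pos: [0.536, 0.0907, 0.1961]
eef_rot: [179.9, 0.5, -170.1]
contact_force: [-1.0, 0.1, 2.9]
gripper_width: 0.0001
```

>>> step_arm([
  [0,0,0,0,0,0.8,-1],
  [0,0,0,0,0,0,-1],
])

```text
time_s: 10.65
tcp_pos: [0.536, 0.0907, 0.1955]
eef_rot: [179.9, 0.5, -170.1]
contact_force: [-2.4, 0.2, 4.0]
gripper_width: 0.0005
```

>>> step_arm([
  [0,0,0,0,0,-5,-1],
  [0,0,0,0,0,-10,-1],
  [0,0,0,0,0,-20,-1],
  [0,0,0,0,0,-20,-1],
  [0,0,0,0,-40,0,-1],
  [0,0,0,0,-40,0,-1],
  [0,0,0,0,0,0,-1],
  [0,0,0,0,0,0,-1],
])

```text
time_s: 11.45
tcp_pos: [0.5508, 0.0101, 0.2561]
eef_rot: [180.0, 0.6, -169.9]
contact_force: [0.3, 0.1, -0.0]
gripper_width: 0.0008
```

```bash
python3 - <<'E'
from h import *
todo((.551,.0,.195))
E
```

```text
t 11.45 tcp [0.5508 0.0101 0.2561] rot [ 179.96    0.59 -169.95] F [ 0.26  0.13 -0.04] w 0.0008
turn [0.0007 0.0103 0.0027] shift mm [ 2.16 -9.98 61.11] j [ 21.5   7.4 -13.    0.1 -69.  -11.5]
```

>>> step_arm([
  [0,0.01,0.003,1.5,-9.5,15,-1],
  [0,0,0,0,0,20,-1],
  [0,0,0,0,0,10,-1],
  [0,0,0,0,0,4,-1],
  [0,0,0,0,0,0,-1],
  [0,0,0,0,0,0,-1],
])

```text
time_s: 12.05
tcp_pos: [0.5508, 0.0016, 0.2043]
eef_rot: [180.0, -0.1, -170.0]
contact_force: [-0.4, 0.3, -0.4]
gripper_width: 0.0005
```

```bash
python3 - <<'E'
from h import *
todo((.551,.0,.195))
cv2.imwrite("pics/c1.png",cv2.resize(r.capture("scene")[120:270,230:440,::-1],None,fx=3.5,fy=3.5,interpolation=cv2.INTER_CUBIC))
E
```

```text
t 12.05 tcp [0.5508 0.0016 0.2043] rot [ 1.7996e+02 -1.1000e-01 -1.6998e+02] F [-0.42  0.35 -0.38] w 0.0005
turn [ 0.0007 -0.002   0.002 ] shift mm [ 0.03 -1.64  9.26] j [ 20.5   9.9 -16.9  -0.1 -63.3 -10.5]
```

View pics/c1.png

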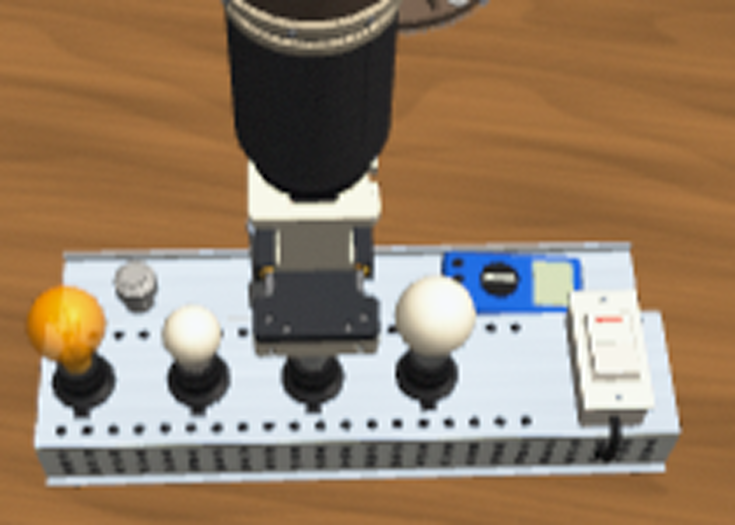

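The fingers hide the candle from this side, but the gripper is centred over its holder, clear of the golf and the pear. I'll go down in small steps.

>>> step_arm([
  [0,0,0,0,-1.5,3,-1],
  [0,0,0,0,0,2,-1],
  [0,0,0,0,0,2,-1],
  [0,0,0,0,0,0,-1],
])

```text
time_s: 12.5
tcp_pos: [0.5519, 0.0005, 0.1983]
eef_rot: [179.9, 0.1, -170.0]
contact_force: [0.3, 0.6, 0.0]
gripper_width: 0.0011
```

>>> step_arm([
  [0,0,0,0,0,1,-1],
  [0,0,0,0,0,1,-1],
  [0,0,0,0,0,0,-1],
])

```text
time_s: 12.8
tcp_pos: [0.5519, 0.0004, 0.1963]
eef_rot: [179.9, 0.1, -170.0]
contact_force: [-0.5, -0.5, 0.2]
gripper_width: 0.0004
```

>>> step_arm([
  [0,0,0,0,0,1,-1],
  [0,0,0,0,0,0,-1],
])

```text
time_s: 13.0
tcp_pos: [0.552, 0.0004, 0.1953]
eef_rot: [179.9, 0.1, -170.0]
contact_force: [-0.7, 0.1, 0.1]
gripper_width: 0.0007
```

>>> step_arm([
  [0,0,0,0,0,1,-1],
  [0,0,0,0,0,0,-1],
])

```text
time_s: 13.2
tcp_pos: [0.5521, 0.0004, 0.1944]
eef_rot: [179.9, 0.1, -169.9]
contact_force: [-0.1, 0.4, 1.2]
gripper_width: 0.0004
```

>>> step_arm([
  [0,0,0,0,0,1,-1],
  [0,0,0,0,0,0,-1],
])

```text
time_s: 13.4
tcp_pos: [0.5522, 0.0004, 0.1937]
eef_rot: [180.0, 0.1, -169.9]
contact_force: [-1.7, -0.7, 2.3]
gripper_width: 0.0007
```

>>> step_arm([
  [0,0,0,0,0,0.5,-1],
  [0,0,0,0,0,0,-1],
])

```text
time_s: 13.6
tcp_pos: [0.5522, 0.0004, 0.1934]
eef_rot: [180.0, 0.1, -169.9]
contact_force: [-0.6, -0.5, 2.3]
gripper_width: 0.0004
```

>>> step_arm([
  [0,0,0,0,0,1,-1],
  [0,0,0,0,0,0.5,-1],
  [0,0,0,0,0,0,-1],
])

```text
time_s: 13.9
tcp_pos: [0.5522, 0.0004, 0.1923]
eef_rot: [180.0, 0.1, -169.9]
contact_force: [-1.4, 1.0, 4.4]
gripper_width: 0.0007
```

>>> step_arm([
  [0,0,0,0,0,-5,-1],
  [0,0,0,0,0,-10,-1],
  [0,0,0,0,0,-20,-1],
  [0,0,0,0,0,-15,-1],
  [0,0,0,0,-40,0,-1],
  [0,0,0,0,-40,0,-1],
  [0,0,0,0,0,0,-1],
  [0,0,0,0,0,0,-1],
])

```text
time_s: 14.7
tcp_pos: [0.5677, -0.0801, 0.2479]
eef_rot: [180.0, 0.3, -169.8]
contact_force: [-0.5, -0.3, -0.1]
gripper_width: 0.0007
```

```bash
python3 - <<'E'
from h import *
todo((.566,-.0875,.170))
E
```

```text
t 14.7 tcp [ 0.5677 -0.0801  0.2479] rot [ 179.98    0.29 -169.8 ] F [-0.54 -0.31 -0.09] w 0.0007
turn [0.0003 0.005  0.0052] shift mm [ 3.34 -7.01 77.92] j [ 11.5  10.1 -10.8  -0.  -68.8  -1.3]
```

>>> step_arm([
  [0,0.004,0.005,2.5,-7,20,-1],
  [0,0,0,0,0,25,-1],
  [0,0,0,0,0,15,-1],
  [0,0,0,0,0,6,-1],
  [0,0,0,0,0,0,-1],
  [0,0,0,0,0,0,-1],
])

```text
time_s: 15.3
tcp_pos: [0.5676, -0.0846, 0.1829]
eef_rot: [180.0, 0.3, -170.0]
contact_force: [0.4, 0.3, 0.7]
gripper_width: 0.0003
```

```bash
python3 - <<'E'
from h import *
todo((.566,-.0875,.170))
cv2.imwrite("pics/g1.png",cv2.resize(r.capture("scene")[120:270,230:440,::-1],None,fx=3.5,fy=3.5,interpolation=cv2.INTER_CUBIC))
E
```

```text
t 15.3 tcp [ 0.5676 -0.0846  0.1829] rot [ 179.99    0.26 -169.97] F [0.36 0.29 0.65] w 0.0003
turn [0.0002 0.0045 0.0023] shift mm [ 2.15 -2.55 12.88] j [ 11.   12.8 -16.1  -0.  -60.8  -1. ]
```

View pics/g1.png

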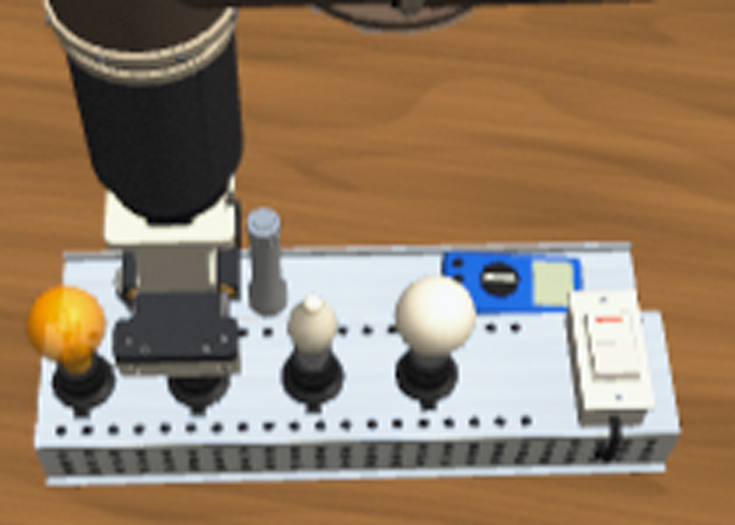

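The gripper body is above the amber's height (bottom near 0.249 m, crown about 0.195 m), and the fingers are over the golf. I'll take small steps down again.

>>> step_arm([
  [0,0.004,0,1.5,-2,5,-1],
  [0,0,0,0,0,3,-1],
  [0,0,0,0,0,2,-1],
  [0,0,0,0,0,0,-1],
])

```text
time_s: 15.75
tcp_pos: [0.5676, -0.0867, 0.1742]
eef_rot: [180.0, 0.2, -169.9]
contact_force: [0.2, -0.5, -0.8]
gripper_width: 0.0004
```

>>> step_arm([
  [0,0,0,0,0,1,-1],
  [0,0,0,0,0,1,-1],
  [0,0,0,0,0,0,-1],
])

```text
time_s: 16.05
tcp_pos: [0.5677, -0.0868, 0.1722]
eef_rot: [-180.0, 0.2, -170.0]
contact_force: [-0.2, -0.8, -0.4]
gripper_width: 0.0002
```

>>> step_arm([
  [0,0,0,0,0,1,-1],
  [0,0,0,0,0,0,-1],
])

```text
time_s: 16.25
tcp_pos: [0.5677, -0.0868, 0.1712]
eef_rot: [-180.0, 0.2, -170.0]
contact_force: [0.8, -0.6, -0.2]
gripper_width: 0.0006
```

>>> step_arm([
  [0,0,0,0,0,1,-1],
  [0,0,0,0,0,1,-1],
  [0,0,0,0,0,0,-1],
])

```text
time_s: 16.55
tcp_pos: [0.5679, -0.0869, 0.1694]
eef_rot: [-180.0, 0.3, -169.9]
contact_force: [-0.0, 0.2, 0.9]
gripper_width: 0.0005
```

>>> step_arm([
  [0,0,0,0,0,1,-1],
  [0,0,0,0,0,0,-1],
])

```text
time_s: 16.75
tcp_pos: [0.5679, -0.0869, 0.1686]
eef_rot: [-180.0, 0.3, -169.9]
contact_force: [-1.2, 0.6, 2.5]
gripper_width: 0.0006
```

>>> step_arm([
  [0,0,0,0,0,1,-1],
  [0,0,0,0,0,0,-1],
])

```text
time_s: 16.95
tcp_pos: [0.568, -0.0869, 0.168]
eef_rot: [-180.0, 0.3, -169.9]
contact_force: [-0.9, 0.3, 3.7]
gripper_width: 0.0009
```

>>> step_arm([
  [0,0,0,0,0,0.8,-1],
  [0,0,0,0,0,0,-1],
])

```text
time_s: 17.15
tcp_pos: [0.568, -0.0869, 0.1674]
eef_rot: [-180.0, 0.3, -169.9]
contact_force: [-1.9, 0.4, 4.3]
gripper_width: 0.0006
```

>>> step_arm([
  [0,0,0,0,0,-5,-1],
  [0,0,0,0,0,-10,-1],
  [0,0,0,0,0,-25,-1],
  [0,0,0,0,0,-40,-1],
  [0,0,0,0,0,-40,-1],
  [0,0,0,0,0,-30,-1],
  [0,0,0,0,0,0,-1],
  [0,0,0,0,0,0,-1],
])

```text
time_s: 17.95
tcp_pos: [0.5666, -0.0873, 0.3256]
eef_rot: [-180.0, 0.3, -170.0]
contact_force: [-0.6, 0.4, -0.7]
gripper_width: 0.0005
```

```bash
python3 - <<'E'
from h import *
todo((.566,-.0875,.30))
cv2.imwrite("pics/e1.png",cv2.resize(r.capture("scene")[140:270,130:500,::-1],None,fx=2.1,fy=2.1,interpolation=cv2.INTER_CUBIC))
t=r.capture("top")[:,:,::-1];t0=cv2.imread("pics/top0.png")
cv2.imwrite("pics/e2.png",t)
a=cv2.imread("pics/scene0.png");b=r.capture("scene")[:,:,::-1]
for n,x,y,X,Y in (("screwdriver",465,200,490,268),("tape",168,165,200,190),("carton",132,195,172,238),("tester",355,190,390,205)):
    print(n,np.abs(a[y:Y,x:X].astype(int)-b[y:Y,x:X]).mean().round(2))
E
```

```text
t 17.95 tcp [ 0.5666 -0.0873  0.3256] rot [-179.98    0.27 -169.97] F [-0.64  0.37 -0.67] w 0.0005
turn [-0.0004  0.0046  0.0023] shift mm [ 0.71 -0.09 25.6 ] j [ 10.8   8.   -3.3   0.  -78.4  -0.8]
screwdriver 3.12
tape 2.96
carton 3.18
tester 3.59
```

View pics/e1.png

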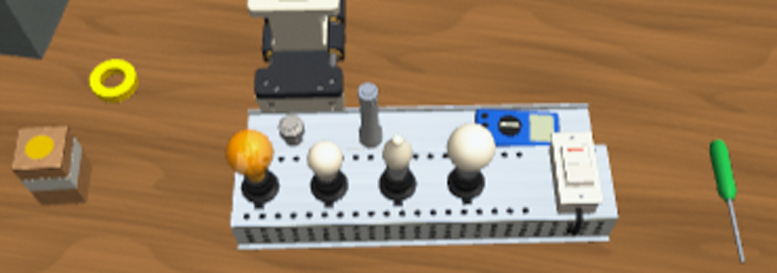

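Everything stands where it was: the torch, fuse and tester are in place, the rocker is on, the bulbs are up and the arm is clear. I'll hand in.

```bash
python3 -c "
from plant import r
print(r.close_job())"
```

```text
the job is handed in; nothing more can be done
None
```

I pressed the rocker on, tapped the three white bulbs in order from the switch (pear, candle, golf), and handed the job in at about 18 s of the 45 s. The hand-in reports no verdict.

- **Switch:** I pressed to about 27 N, with the fingertip at z = 0.1203 m against the 0.1205 m expected for fully on. The picture afterwards showed the far half of the rocker standing up, and it still looked on before hand-in.
- **Taps:** Each tap peaked at about 4.0–4.4 N at the end-of-move readings. The tip went 2.5–2.7 mm below the expected crown height, well short of the 5.5 mm limit. The bulb joints themselves can't be read, so the dips are inferred from tip height and force, which agree within a few tenths of a millimetre.
- **End state:** In the last scene picture the bulbs were up, the loose things looked unmoved and the arm was clear at z = 0.326 m. Picture differences over the screwdriver, tape, carton and tester were small. I checked the torch and fuse by eye only.
- **Amber bulb:** I kept the gripper clear of it, and saw no sign of contact.
- **Disagreements:** The wrist and fixed cameras placed the crowns 1–4 mm apart, so I used values in between. I also drifted 15 mm sideways on the way down to the rocker and corrected it before pressing.

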